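# Free and pull out the battery sled of the bench meter

## Robot

A 6-joint arm with a two-finger parallel gripper is mounted at the origin on the work surface. World frame = base frame: x ahead of the robot, y to its left, z up, the work surface at z = 0. Lengths are in m, angles in degrees, forces in N, time in s.
With the tool pointing down it reaches from about 0.4 to 0.825 m from the base axis. Payload 7 kg.
Tool frame: the origin (TCP) lies on the centre line of the jaws, within the pads' length; the fingertips stand 8 mm ahead of it and the grasp point (between the pads) lies 11 mm behind it; z points along the fingers, y is the line along which they close (so a half turn about z gives the same grasp; the last joint's range is limited). The gripper opens to 88 mm and grips with 3 to 60 N. Pads are 19 mm wide; open, the fingers measure 130 mm over their backs; the gripper's body (78 mm by 193 mm) begins 47 mm behind the grasp point.
Start: joints at [-55.743, 20.546, 0.682, 0, -70.136, -16.507], TCP at [0.206, -0.643, 0.235] pointing down, gripper open.
Joint ranges: [-176.03, 176.03], [-82.01, 121.73], [-58.28, 71.71], [-173.87, 95.51], [-174.79, -0.11], [-173.66, 173.66]. Speed limits (degrees/s): [136.94, 136.94, 172.46, 180, 180, 180].

## Interface

Orientations are given as [roll, pitch, yaw] about the fixed x, y, z axes, in that order (R = Rz(yaw) Ry(pitch) Rx(roll)).
In Python, from plant import ctrl, vision gives the robot as it stands. The module is installed in compiled form; this text tells all that it offers.
- The arm moves only by the tool move_arm, never from a script. Its argument "moves" is one flat list of numbers, 7 for each row, row after row: the finger opening in cm, from 0 to 8.76, then the shift along the tool's x, y, z in cm, then the turn, a rotation vector about the tool's x, y, z in rad. A call has 1 to 8 rows; each row shifts and turns the commanded pose from where the row before left it, along the tool's axes as they then stand; what a row does not reach is not made up. A row lasts 1/10 s, in which the tool goes at most 50 mm and 8.59 degrees, less where a joint would pass 70% of its speed; a pose out of reach is approached as far as the arm can. A call with a gripper value outside its range is refused whole. The fingers move at their own pace and stop on an object; the grip force is fixed at half the most. Time passes only in rows, so rows that do not move let the fingers close. It gives the time, the measured TCP pose, the force, the opening and the grip force at its end, in the units of the state.
- ctrl.get_obs(): the state, without advancing time (a new reading comes with each control period).
- vision.snapshot(name): name is "scene" or "top" or "wrist"; returns (picture, depth): 384x512x3 uint8, red, green, blue; 384x512 float32, m along the optical axis (not along the pixel's ray), 0 where there is no reading.
- vision.camera_model(name): a dict with "vertical_fov" (degrees; the focal length in pixels is half the picture's height over the tangent of half this angle, whatever the lens; pixels are square), "cx", "cy" (the principal point, pixels), "D" ([k1, k2, p1, p2, k3] as OpenCV has them; the pictures are not rectified), "cam_to_world" (4x4, takes a point from camera to world coordinates). Camera axes: x right, y down, z forward; pixel columns grow to the right and rows downward; lengths in m; the calibration is good to about 2 mm. A picture is of the moment at which its call begins: read the wrist's pose just before it. camera_model takes no time and is no camera call; for the wrist camera it gives the pose at the moment of the call.
- ctrl.close_job(): hands the job in; it is judged then, once.
The state is a dict: "clock": time; "joint_pos": joint angles; "qvel": joint speeds; "tau": joint torques, N m; "tool_pos": TCP position; "orientation": TCP orientation; "force": force on the tool from outside, world axes, zero at the start; "moment": the same for the moment, N m; "opening": finger opening in m; "gripper_force": force on a finger pad.
Only numpy, scipy, OpenCV 4.12 (cv2) and the standard library are available. Lean on these libraries where they do the work, as an engineer would, in place of code of your own. Each camera call takes 0.05 s, during which the arm holds its last target. There are 200 camera calls.

## Task

Pull the bench meter's battery sled all the way out to its stop. A hidden rocker catch under the two slots in the roof may or may not be holding it, which only trying the sled can tell; if it is held, free it by pushing the release rod down through a slot to tip the rocker over. Finish with the sled out, the rod standing in its holder as you found it, and everything else on the bench where it was.

Things in the scene. Friction and masses are not known exactly. Their poses are not given: they have to be found in the camera images.
- sled (a joint): how far the battery sled stands out of the meter, m: 0 = fully in, 0.060 = fully out at its stop. It slides level along the meter's -x axis (out of its front), drags with about 2 N and stays where it is left. When the hidden rocker holds it, it comes out only about 4 to 5 mm and then stops dead, and more force does not help.
- meter: bench meter, grey box with black front, bolted to the bench, 220 (x, front to back) x 220 (y) x 95 mm high; origin on the bench under its centre, z up; its front face, 110 mm from the centre, looks along its -x axis. The sled's grey front panel (100 mm wide, 8 mm thick, 41 to 91 mm above the bench) covers the middle of that face.
- sled_grip (a point): point to pinch on the sled's pull fin (moves with the sled; axes as the meter's): an upright grey plate 12 mm thick across the meter's y, 52 to 88 mm above the bench, sticking out 58 mm from the sled's front panel, its last 8 mm a 20 mm wide bulb. The point lies mid-thickness, 72 mm above the bench, 32 mm in front of the panel. Pinch from above, fingers on its y sides.
- slot_left (a point): centre of the left slot (meter's +y side), at the top face of the meter's 4 mm thick roof, 95 mm above the bench. Both slots are 22 mm long along the meter's x, 13 mm wide along its y, and lie 28 mm either side of its middle, 55 mm behind its front face. The hidden rocker lies below both.
- slot_right (a point): centre of the right slot (meter's -y side), same size and height as the left. A rod pushed down a slot meets the rocker's high end about 16 mm below the roof's top face, or its low end, already on its stop, about 30 mm below. The high end gives way at 4 to 5 N and goes down some 14 mm to its stop.
- rocker_pivot (a point): pivot of the hidden steel rocker, 70 mm above the bench, midway between and below the slots: a see-saw 24 mm deep across both slots, turning about the meter's x. As one end goes down the other rises; it stays as left (no spring). One of its two positions holds the sled, the other frees it; which one differs from meter to meter and cannot be seen: only pulling the sled tells.
- rod: loose white plastic release rod, 50 g, 119 mm long, at the start standing upright in its holder: origin at the centre of its flat lower tip, z up along it. Round shaft 8 mm in diameter from 0 to 85 mm, square grip 16 x 16 mm from 85 to 119 mm with flat sides along the rod's x and y.
- holder: aluminium block 60 x 60 x 50 mm fixed to the bench, origin on the bench under its centre; one upright hole in the middle of its top.
- holder_hole0 (a point): centre of the mouth of the holder's hole, 50 mm above the bench: round, 12 mm in diameter, 40 mm deep. The rod's tip rests on its bottom, 10 mm above the bench.
- bin: clear divided parts bin 90 x 75 x 35 mm fixed to the bench, a bystander on the side of the bench opposite to the holder; origin under its centre.
- solder_spool: bystander: orange spool, 50 mm across, 48 mm high, upright; origin under its centre.
- wire_spool: bystander: green spool, 56 mm across, 30 mm high; origin under its centre.
- flux_jar: bystander: amber jar, 44 mm across, 45 mm high; origin under its centre.
- board: bystander: red circuit board 70 x 100 x 8 mm lying flat; origin under its centre.
- screwdriver: bystander: screwdriver 160 mm long lying on the bench along its x axis.
- cell: bystander: black battery cell standing upright, 34 mm across, 61 mm high; origin under its centre.
- fuse_box: bystander: cardboard box 50 x 70 x 22 mm on the back half of the meter's roof; origin under its centre.
There are look-alikes about, which are no part of the job. There is more than one size of the rod; the one meant has the size given above. What is shaped like the holder but green is not meant.

How it is judged (in metres and radians):
At the end, for the whole second after the job is handed in: The sled stands at least 55 of its 60 mm out; the rod stands in its holder: tip within 8 mm of the hole's axis and within 8 mm of its bottom, leaning less than 0.2 rad, at rest. The bystanders have not been shifted by more than 30 mm (value of joint sled above 0.055 m and horizontal distance between rod and holder_hole0 below 0.008 m and height (world z) of rod below 0.018 m and angle between rod's own z axis and vertical below 0.2 rad and linear speed of rod below 0.03 m/s); the robot touches nothing.
It fails at once if a bystander is knocked or shifted by more than 30 mm (distance of any of solder_spool, wire_spool, flux_jar, board, screwdriver, cell, fuse_box from where it was at the start of the episode above 0.03 m).
It also fails if it takes over 72 s, if anything falls off the work surface, if the arm or the gripper's body presses on something with over 40 N, if the wrist force passes 120 N, or if a joint passes its speed limit or range.

## Working session

There is one attempt and no reset: what is moved stays moved. The work goes in short steps, Python scripts to look and compute and a tool call to move; the robot and the scene stay as the last step left them, time stands still between calls to the robot, and variables do not carry over. Pictures are saved under pics/ and viewed, at most 10 in all, crops included, and the job is handed in when it is done.

Besides the shell and the picture viewer there is one more tool, called after ">>>" by a JSON object that holds its "op" and its "data". move_arm: Moves the arm, as the interface text tells. Its arguments: {"type":"object","properties":{"moves":{"type":"array"}},"required":["moves"]}

```bash
mkdir -p pics && cat > h.py <<'E'
import numpy as np, cv2
from plant import ctrl, vision
def snap(name, save=None):
    m=vision.camera_model(name); im,d=vision.snapshot(name)
    if save: cv2.imwrite('pics/'+save, im[:,:,::-1])
    return im,d,m
def K(m):
    f=192/np.tan(np.radians(m['vertical_fov'])/2)
    return np.array([[f,0,m['cx']],[0,f,m['cy']],[0,0,1.]])
def cloud(d,m):
    v,u=np.mgrid[0:384,0:512]
    p=cv2.undistortPoints(np.stack([u,v],-1).reshape(-1,1,2).astype(float),K(m),np.array(m['D'])).reshape(384,512,2)
    P=np.dstack([p*d[...,None],d])
    T=np.array(m['cam_to_world']); W=P@T[:3,:3].T+T[:3,3]
    W[d==0]=np.nan
    return W
E
python3 - <<'E'
from h import *
for n in ['scene','top']:
    im,d,m=snap(n,n+'0.png'); np.savez(n+'0.npz',im=im,d=d,W=cloud(d,m))
    print(n,m['vertical_fov'],np.round(m['cam_to_world'],3).tolist())
print(ctrl.get_obs())
E
```

```text
scene 52.72853100418582 [[0.703, 0.473, -0.532, 1.091], [0.711, -0.453, 0.537, -0.52], [0.013, -0.756, -0.655, 0.727], [0.0, 0.0, 0.0, 1.0]]
top 44.76305118751944 [[-0.01, -0.999, 0.037, 0.501], [-1.0, 0.01, -0.014, 0.005], [0.014, -0.038, -0.999, 1.568], [0.0, 0.0, 0.0, 1.0]]
{'clock': 0.1, 'joint_pos': array([-5.57437611e+01,  2.05866656e+01,  6.39521507e-01, -1.85369775e-02,
       -7.01347325e+01, -1.65069389e+01]), 'qvel': array([ 0.15976104, -0.21089259,  0.17106238,  0.11650501, -0.04191316,
        0.04725458]), 'tau': array([-2.06550460e-03, -5.84163165e+01,  2.93748361e+01,  7.01521039e+00,
        1.02752171e-02, -6.54137557e-05]), 'tool_pos': array([ 0.205631  , -0.6424774 ,  0.23372514]), 'orientation': array([ 1.79916546e+02, -6.55722809e-03, -1.62257007e+02]), 'force': array([ 0.8874933 , -0.11254468, -0.640324  ]), 'moment': array([-0.0204844 ,  0.05342584,  0.05065728]), 'gripper_force': 0.0, 'opening': 0.08786994158988533}
```

View pics/scene0.png

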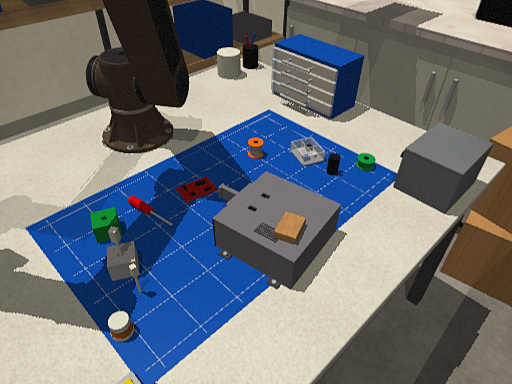

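View pics/top0.png

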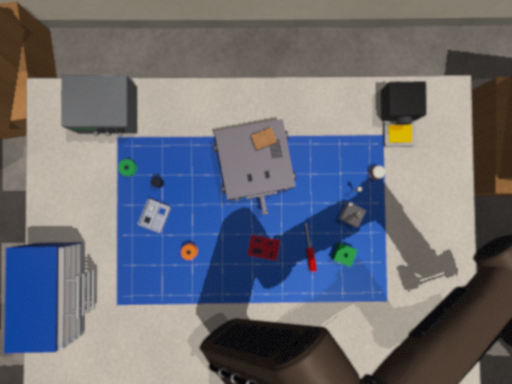

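The scene view shows the meter at about (278,225), with the fin at (228,190) and the slots at (252,208) and (266,196). The grey holder is at (122,258) with a rod in it, and another rod stands at (136,272). The green decoy is at (104,225). In the top view the fin is at (263,205), the slots at (250,178) and (267,174), and the holder at (352,213).

```bash
python3 - <<'E'
from h import *
t=np.load('top0.npz'); W=t['W']; 
s=np.load('scene0.npz'); S=s['W']
a=cv2.resize(s['im'][205:305,70:170],None,fx=4,fy=4,interpolation=cv2.INTER_CUBIC)
b=cv2.resize(t['im'][165:265,320:420],None,fx=4,fy=4,interpolation=cv2.INTER_CUBIC)
cv2.imwrite('pics/crop1.png',np.hstack([a,b])[:,:,::-1])
# meter roof
for nm,X in(('top',W),('scene',S)):
    z=X[...,2]; roof=(abs(z-0.095)<0.006)&(X[...,0]>0.5)&(abs(X[...,1])<0.25)
    n,l,st,c=cv2.connectedComponentsWithStats(roof.astype(np.uint8)); k=1+st[1:,4].argmax()
    p=X[l==k]; r=cv2.minAreaRect(p[:,:2].astype(np.float32)); print(nm,'roof',r,np.median(p[:,2]))
    fin=(abs(z-0.088)<0.006)&(X[...,0]>0.45)&(X[...,0]<0.62)&(abs(X[...,1])<0.15)
    # holder / rods
    reg=(X[...,1]<-0.2)&(X[...,1]>-0.5)&(X[...,0]>0.3)&(X[...,0]<0.75)
    for lo,hi in((.04,.06),(.075,.14)):
        n,l,st,c=cv2.connectedComponentsWithStats((reg&(z>lo)&(z<hi)).astype(np.uint8))
        for i in range(1,n):
            if st[i,4]>5:
                q=X[l==i]; print(nm,lo,st[i].tolist(),q.mean(0).round(3),q.min(0).round(3),q.max(0).round(3))
E
```

```text
top roof ((0.6437535285949707, -0.013484224677085876), (0.2497272938489914, 0.22036665678024292), 10.083403587341309) 0.09432049780655927
top 0.04 [372, 166, 13, 13, 106] [ 0.617 -0.417  0.045] [ 0.597 -0.436  0.04 ] [ 0.636 -0.397  0.052]
top 0.04 [341, 203, 25, 25, 297] [ 0.478 -0.328  0.05 ] [ 0.438 -0.37   0.04 ] [ 0.516 -0.292  0.06 ]
top 0.04 [333, 244, 25, 23, 342] [ 0.348 -0.301  0.05 ] [ 0.312 -0.341  0.041] [ 0.383 -0.263  0.058]
top 0.075 [357, 188, 4, 4, 16] [ 0.558 -0.341  0.087] [ 0.554 -0.346  0.079] [ 0.563 -0.336  0.092]
top 0.075 [354, 212, 9, 7, 44] [ 0.478 -0.329  0.122] [ 0.468 -0.34   0.099] [ 0.487 -0.321  0.135]
scene roof ((0.6549285650253296, -0.012163534760475159), (0.23535431921482086, 0.2243768274784088), 9.802691459655762) 0.09589816520738031
scene 0.04 [90, 207, 29, 25, 510] [ 0.355 -0.304  0.05 ] [ 0.312 -0.341  0.04 ] [ 0.393 -0.264  0.055]
scene 0.04 [107, 241, 29, 30, 630] [ 0.486 -0.334  0.05 ] [ 0.443 -0.372  0.04 ] [ 0.522 -0.291  0.06 ]
scene 0.04 [135, 275, 4, 8, 20] [ 0.565 -0.343  0.049] [ 0.562 -0.346  0.04 ] [ 0.567 -0.34   0.06 ]
scene 0.04 [108, 312, 21, 19, 316] [ 0.623 -0.42   0.044] [ 0.601 -0.438  0.04 ] [ 0.642 -0.399  0.047]
scene 0.075 [108, 226, 13, 22, 177] [ 0.485 -0.332  0.114] [ 0.472 -0.342  0.076] [ 0.492 -0.32   0.133]
scene 0.075 [129, 263, 9, 11, 65] [ 0.566 -0.343  0.086] [ 0.556 -0.349  0.076] [ 0.57  -0.337  0.093]
```

View pics/crop1.png

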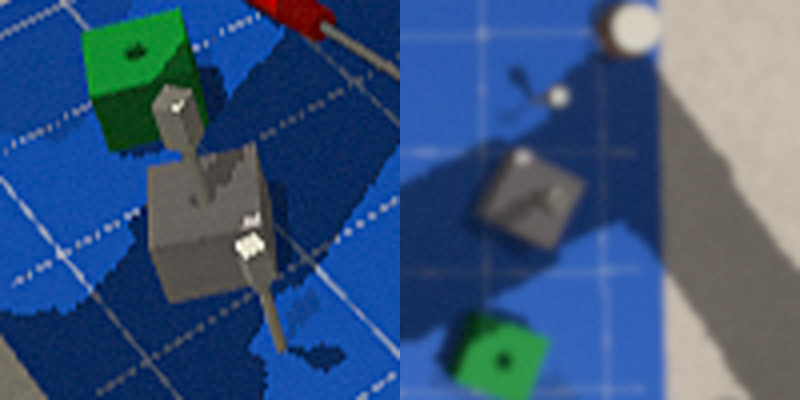

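Both views agree. The rod standing in the grey holder has its top at about 0.13 m, which matches the right rod (10+119 mm). The decoy rod stands beside it with its top at 0.09 m.

```bash
cat >> h.py <<'E'
from scipy.spatial.transform import Rotation as R
def pose():
    o=ctrl.get_obs(); return np.array(o['tool_pos']), R.from_euler('xyz',o['orientation'],degrees=True), o
def plan(target,yaw,p=None,r=None):
    """shift (cm, current tool axes) and rotation vector to reach TCP target pointing down with yaw(deg)"""
    p0,r0,_=pose(); p=p0 if p is None else p; r=r0 if r is None else r
    t=R.from_euler('xyz',[180,0,yaw],degrees=True)
    print('shift cm',(r.inv().apply(np.array(target)-p)*100).round(2),'rot',(r.inv()*t).as_rotvec().round(3))
E
python3 - <<'E'
from h import *
p,r,o=pose(); m=vision.camera_model('wrist'); T=np.array(m['cam_to_world'])
print(p, m['vertical_fov'], 'cam in tool',r.inv().apply(T[:3,3]-p).round(3),'\n',(r.inv().as_matrix()@T[:3,:3]).round(2))
plan([0.45,-0.05,0.33],-170)
# fin & meter edges
for n in('top','scene'):
    X=np.load(n+'0.npz')['W']; z=X[...,2]
    fin=(z>0.08)&(z<0.096)&(X[...,0]>0.44)&(X[...,0]<0.53)&(abs(X[...,1])<0.1); q=X[fin]
    print(n,fin.sum(),q.mean(0).round(4),cv2.minAreaRect(q[:,:2].astype(np.float32)))
E
```

```text
[ 0.205631   -0.6424774   0.23372514] 66.93248370814726 cam in tool [ 0.084  0.    -0.149] 
 [[-0.   -0.95 -0.31]
 [ 1.   -0.    0.  ]
 [-0.   -0.31  0.95]]
shift cm [-41.33  49.    -9.56] rot [ 0.001 -0.     0.135]
top 62 [ 0.5052 -0.0361  0.0882] ((0.5061178803443909, 0.002358347177505493), (0.10177800059318542, 0.04448419809341431), 89.34349822998047)
scene 92 [ 0.5082 -0.0402  0.0872] ((0.5090201497077942, -0.04099171608686447), (0.04227197915315628, 0.020378628745675087), 4.407453536987305)
```

>>> {"op": "move_arm", "data": {"moves": [8.7,-3,3.5,-0.8,0,0,0,8.7,-3,3.5,-0.8,0,0,0,8.7,-3,3.5,-0.8,0,0,0,8.7,-3,3.5,-0.8,0,0,0,8.7,-3,3.5,-0.8,0,0,0,8.7,-3,3.5,-0.8,0,0,0,8.7,-3,3.5,-0.8,0,0,0,8.7,-3,3.5,-0.8,0,0,0]}}

```text
clock: 0.9
tool_pos: [0.3491, -0.3012, 0.2988]
orientation: [180.0, 0.0, -162.3]
force: [2.4, -0.0, -0.1]
opening: 0.0869
gripper_force: 0.0
```

>>> {"op": "move_arm", "data": {"moves": [8.7,-3,3.5,-0.6,0,0,0,8.7,-3,3.5,-0.6,0,0,0,8.7,-3,3.5,-0.6,0,0,0,8.7,-3,3.5,-0.6,0,0,0,8.7,-3,3.5,-0.6,0,0,0,8.7,-2.3,3.5,-0.2,0,0,0.0,8.7,0,0,0,0,0,0.13,8.7,0,0,0,0,0,0]}}

```text
clock: 1.7
tool_pos: [0.4497, -0.0491, 0.3302]
orientation: [180.0, -0.0, -169.7]
force: [-0.2, -0.2, 1.5]
opening: 0.0869
gripper_force: 0.0
```

```bash
python3 - <<'E'
from h import *
im,d,m=snap('wrist','w1.png'); p,r,o=pose(); print(p,o['orientation'],o['joint_pos'],o['clock'],o['force'])
W=cloud(d,m); np.savez('w1.npz',im=im,d=d,W=W)
z=W[...,2]; print(z.min(),np.nanmedian(z))
E
```

```text
[ 0.4495272  -0.04986637  0.33025496] [ 1.79999371e+02 -4.16530920e-02 -1.69494188e+02] [ 1.87558229e+01 -4.10972376e+00 -1.63811674e+01 -6.75264927e-03
 -7.77696882e+01 -9.82485785e+01] 1.75 [ 0.14631101 -0.5277827  -0.26532263]
nan 0.0011524087151220663
```

View pics/w1.png

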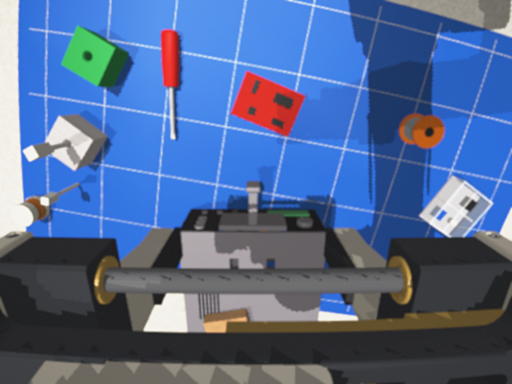

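The wrist view shows the fin at (253,195), the sled panel top along row 218, and the slots at (235,264) and (270,264). The holder and rod are on the left at (72,142).

```bash
python3 - <<'E'
from h import *
w=np.load('w1.npz'); W=w['W']; z=W[...,2]
u=np.arange(512)[None,:]+0*z; v=np.arange(384)[:,None]+0*z
fin=(z>0.081)&(z<0.095)&(v>175)&(v<208)&(u>230)&(u<280)
q=W[fin]; print('fin',fin.sum(),q.mean(0).round(4),q.min(0),q.max(0)); print(cv2.minAreaRect(q[:,:2].astype(np.float32)))
roof=(abs(z-0.095)<0.003)&(v>205)&(v<300)&(u>150)&(u<360)
q=W[roof]; print('roofz',np.median(q[:,2]))
# panel top + fin lines: per row extents
for vv in range(180,262,6):
    i=np.where((z[vv]>0.08)&(z[vv]<0.11)&(u[vv]>150)&(u[vv]<360))[0]
    if len(i): print(vv,len(i),i[0],W[vv,i[0]].round(4),i[-1],W[vv,i[-1]].round(4))
# front edge of roof: per column first row with z>0.092
pts=[]
for uu in list(range(195,215))+list(range(290,318)):
    c=np.where((z[:,uu]>0.0925)&(z[:,uu]<0.1)&(v[:,uu]>195)&(v[:,uu]<260))[0]
    if len(c): pts.append(W[c[0],uu])
pts=np.array(pts); a=np.polyfit(pts[:,1],pts[:,0],1); print('front edge x=a*y+b',a,'yaw',-np.degrees(np.arctan(a[0])), np.std(pts[:,0]-np.polyval(a,pts[:,1])))
# slots: depth well below roof
sl=(w['d']>0)&(v>252)&(v<272)&(u>225)&(u<282)
for uu in((228,244),(262,278)):
    mm=(w['im'].mean(2)<60)&(v>258)&(v<270)&(u>=uu[0])&(u<=uu[1]); print('slot',mm.sum(),W[mm&(z>0.05)].mean(0), u[mm].mean(),v[mm].mean())
E
```

```text
fin 225 [ 0.5003 -0.0404  0.0869] [ 0.48605381 -0.05112991  0.08115692] [ 0.51824258 -0.03170024  0.08994533]
((0.5025304555892944, -0.039487697184085846), (0.030886689200997353, 0.018529925495386124), 9.811575889587402)
roofz 0.09422914462710325
186 11 247 [ 0.4887 -0.0499  0.0823] 258 [ 0.4864 -0.0343  0.0807]
192 13 246 [ 0.4967 -0.0499  0.0858] 258 [ 0.4933 -0.0331  0.0869]
198 9 248 [ 0.5046 -0.0456  0.0873] 256 [ 0.5022 -0.0344  0.0883]
204 9 248 [ 0.5138 -0.0439  0.0868] 256 [ 0.5112 -0.0327  0.0883]
210 9 248 [ 0.5222 -0.0424  0.0887] 256 [ 0.5201 -0.031   0.0888]
216 9 248 [ 0.5319 -0.0407  0.0877] 256 [ 0.53   -0.0292  0.0873]
222 9 248 [ 0.5416 -0.039   0.087 ] 256 [ 0.5398 -0.0273  0.0863]
228 96 181 [ 0.5709 -0.1361  0.0838] 324 [0.5338 0.0764 0.0808]
234 141 182 [ 0.5754 -0.1319  0.0935] 324 [0.5382 0.0746 0.093 ]
240 143 182 [ 0.5854 -0.131   0.0932] 324 [0.547  0.0766 0.0947]
246 140 183 [ 0.5943 -0.1282  0.0948] 323 [0.5571 0.0777 0.0945]
252 140 183 [ 0.6047 -0.1273  0.0944] 323 [0.5674 0.0807 0.0936]
258 127 182 [ 0.6157 -0.1278  0.0937] 324 [0.5772 0.0849 0.0936]
front edge x=a*y+b [-0.17845437  0.54857013] yaw 10.11817166281578 0.0006915876655867664
slot 13 [ 0.53523052 -0.05367015  0.2201728 ] 233.30769230769232 267.38461538461536
slot 36 [ 0.55747539 -0.00736285  0.16702329] 270.22222222222223 264.25
```

```bash
python3 - <<'E'
from h import *
plan([0.5147,-0.0379,0.14],-169.8); plan([0.5147,-0.0379,0.061],-169.8)
E
```

```text
shift cm [-6.640e+00 -1.000e-02  1.902e+01] rot [ 0.    -0.001  0.005]
shift cm [-6.650e+00 -1.000e-02  2.692e+01] rot [ 0.    -0.001  0.005]
```

>>> {"op": "move_arm", "data": {"moves": [6,-3.3,0,3.2,0,0,0.005,6,-3.35,0,3.2,0,0,0,6,0,0,4.5,0,0,0,6,0,0,4.5,0,0,0,6,0,0,4.5,0,0,0,6,0,0,3.5,0,0,0,6,0,0,3.5,0,0,0,6,0,0,0,0,0,0]}}

```text
clock: 2.55
tool_pos: [0.5116, -0.0405, 0.0575]
orientation: [-180.0, -0.5, -170.0]
force: [-0.1, -1.5, 0.2]
opening: 0.06
gripper_force: 0.0
```

>>> {"op": "move_arm", "data": {"moves": [0,0,0,0,0,0,0,0,0,0,0,0,0,0,0,0,0,0,0,0,0,0,0,0,0,0,0,0,0,0,0,0,0,0,0]}}

```text
clock: 3.05
tool_pos: [0.5157, -0.0384, 0.0625]
orientation: [180.0, 0.1, -170.0]
force: [-0.5, 0.1, 0.4]
opening: 0.0253
gripper_force: 0.0
```

>>> {"op": "move_arm", "data": {"moves": [0,0,0,0,0,0,0,0,0,0,0,0,0,0,0,0,0,0,0,0,0,0,0,0,0,0,0,0,0]}}

```text
$.moves: bad value
```

>>> {"op": "move_arm", "data": {"moves": [0,0.3,0,0,0,0,0,0,0.3,0,0,0,0,0,0,0.3,0,0,0,0,0,0,0,0,0,0,0,0]}}

```text
clock: 3.45
tool_pos: [0.5064, -0.0394, 0.0618]
orientation: [180.0, 0.1, -170.0]
force: [-1.6, 4.9, 0.9]
opening: 0.0119
gripper_force: 30.0
```

>>> {"op": "move_arm", "data": {"moves": [0,0.3,0,0,0,0,0,0,0.3,0,0,0,0,0,0,0,0,0,0,0,0]}}

```text
clock: 3.75
tool_pos: [0.5005, -0.0404, 0.0618]
orientation: [180.0, 0.1, -170.0]
force: [-0.8, 5.3, 0.9]
opening: 0.0115
gripper_force: 30.0
```

>>> {"op": "move_arm", "data": {"moves": [0,0.5,0,0,0,0,0,0,0.5,0,0,0,0,0,0,0.5,0,0,0,0,0]}}

```text
clock: 4.05
tool_pos: [0.4863, -0.0429, 0.0618]
orientation: [180.0, 0.1, -170.0]
force: [1.3, 5.3, -0.2]
opening: 0.0116
gripper_force: 30.0
```

>>> {"op": "move_arm", "data": {"moves": [0,0.5,0,0,0,0,0,0,0.5,0,0,0,0,0,0,0.5,0,0,0,0,0,0,0.5,0,0,0,0,0,0,0.5,0,0,0,0,0,0,0.5,0,0,0,0,0,0,0.4,0,0,0,0,0]}}

```text
clock: 4.75
tool_pos: [0.4527, -0.0488, 0.0618]
orientation: [179.9, 0.1, -170.0]
force: [1.6, 6.6, -1.3]
opening: 0.012
gripper_force: 30.0
```

>>> {"op": "move_arm", "data": {"moves": [0,0.2,0,0,0,0,0,0,0.2,0,0,0,0,0]}}

```text
clock: 4.95
tool_pos: [0.4524, -0.0488, 0.0621]
orientation: [180.0, 0.5, -169.9]
force: [19.5, 1.7, -22.6]
opening: 0.0119
gripper_force: 30.0
```

>>> {"op": "move_arm", "data": {"moves": [0,0.2,0,0,0,0,0,0,0.1,0,0,0,0,0]}}

```text
clock: 5.15
tool_pos: [0.4522, -0.0487, 0.0624]
orientation: [180.0, 0.7, -169.9]
force: [26.3, -0.2, -29.8]
opening: 0.0119
gripper_force: 30.0
```

>>> {"op": "move_arm", "data": {"moves": [0,-0.3,0,0,0,0,0,0,-0.2,0,0,0,0,0,3,0,0,0,0,0,0,5,0,0,0,0,0,0,5,0,0,0,0,0,0,5,0,0,0,0,0,0]}}

```text
clock: 5.75
tool_pos: [0.4498, -0.0502, 0.0615]
orientation: [-180.0, -0.0, -170.0]
force: [0.4, 0.2, -0.1]
opening: 0.0382
gripper_force: 0.0
```

>>> {"op": "move_arm", "data": {"moves": [5,0,0,-3,0,0,0,5,0,0,-4,0,0,0,5,0,0,-4,0,0,0,5,0,0,-4,0,0,0,5,0,0,-4,0,0,0,5,0,0,-4,0,0,0,5,0,0,-3,0,0,0,5,0,0,0,0,0,0]}}

```text
clock: 6.55
tool_pos: [0.4518, -0.0501, 0.326]
orientation: [-180.0, 0.4, -170.0]
force: [0.2, 0.9, -1.3]
opening: 0.05
gripper_force: 0.0
```

```bash
python3 - <<'E'
from h import *
im,d,m=snap('wrist','w2.png'); p,r,o=pose(); print(p,o['clock'],o['force'])
for n in('wrist','scene'):
    if n=='scene': im,d,m=snap('scene','s2.png')
    W=cloud(d,m); z=W[...,2]; e=np.array([np.cos(np.radians(10.1)),np.sin(np.radians(10.1))]); F=np.array([.5541,-.0308])
    a=(F-W[...,:2])@e; b=(W[...,:2]-F)@np.array([-e[1],e[0]])
    fin=(z>.08)&(z<.093)&(abs(b)<.008)&(a>0)&(a<.16); print(n,'fin front of face min/max',a[fin].min(),np.percentile(a[fin],[98,100]))
    pan=(z>.082)&(z<.095)&(abs(b)<.05)&(abs(b)>.015)&(a>-.02)&(a<.16); print('panel',np.percentile(a[pan],[50,95,99,100]))
E
```

```text
[ 0.45079744 -0.04994359  0.32345226] 6.6 [-0.17479332  1.31568316 -0.68671511]
wrist fin front of face min/max 0.06163725734328527 [0.12615658 0.12646679]
panel [-0.00155225  0.06829792  0.06855764  0.06878013]
scene fin front of face min/max 0.05914164992066307 [0.12465418 0.12631344]
panel [0.06156702 0.06757958 0.06884085 0.06991604]
```

View pics/w2.png

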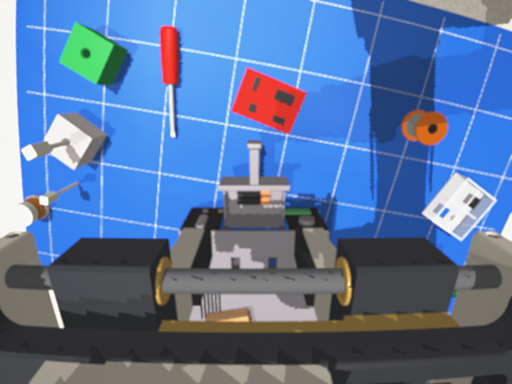

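The sled panel at (255,184) now stands 68 mm in front of the meter face: 60 mm of travel plus its own 8 mm thickness. That is fully out, so the catch was not holding it. The rod is still in its holder at (72,142), the other objects haven't moved, and the gripper is clear.

```bash
python3 -c "
from plant import ctrl
print(ctrl.close_job())"
```

```text
the job is handed in; nothing more can be done
None
```

The sled is out at its 60 mm stop (it was not held, so the rod was never needed and still stands in its holder), nothing else was moved, and the job is handed in; no verdict was returned.

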